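# Bed a wheel spindle in a pair of V-blocks and hold it down

## Task

The brass drift (the plain rod) left lying in the pair of V-blocks is in the way: take it out and lay it flat in the shallow white tray. Then pick up the steel wheel spindle from the bench, bed it in both V-blocks with its shank sticking out about equally at the two ends and its hexagon head clear of the block, and finish while still holding it down there with a firm push of about 20 N at its middle, so that it bears on both sloping faces of both blocks ready for marking. Leave everything else on the bench where it is.

Things in the scene. Friction and masses are not known exactly. Their poses are not given: they have to be found in the camera images.
- fixture: Two steel V-blocks in line on a dark steel plate 240 x 120 x 12 mm, fixed to the bench. Origin: centre of the plate's underside; x along the V grooves and plate, z up. Blocks 40 mm long (x), 50 wide, 40 high (tops 52 mm above the bench), centred at x = -60 and +60 mm: 80 mm free gap between. 90 degree Vs, 34 mm wide at the top, bottom line 35 mm above the bench.
- seat (a point): Where the middle of the spindle's shank axis lies when it is bedded: midway between the two V-blocks, over the fixture's origin, 50.6 mm above the bench; axes as the fixture's. The spindle's top line is then 61.6 mm above the bench. The blocks do not give.
- near_left: The left (+y) sloping face of the V-block at the fixture's -x end: a 40 x 22 mm steel face inclined at 45 degrees, fixed to the fixture. Origin at the middle of the face; x along the groove, z out of the face.
- near_right: The right (-y) sloping face of the same block (fixture's -x end); axes likewise.
- far_left: The left (+y) sloping face of the V-block at the fixture's +x end; axes likewise.
- far_right: The right (-y) sloping face of the block at the fixture's +x end; axes likewise.
- drift: Plain brass rod, 16 mm diameter, 170 mm long, about 0.28 kg. At the start it lies in both Vs, its middle over the gap, its axis 46.3 mm above the bench. Origin at its middle on the axis; x along the rod. It can roll about its x axis.
- tray: Shallow open white plastic tray, fixed to the bench, 226 x 136 mm outside (x, y), 30 mm high, walls and floor 3 mm thick. Origin at the centre of its underside on the bench; x along its length, z up.
- spindle: Steel wheel spindle, 0.4 to 0.6 kg: plain shank 22 mm diameter, 190 mm long; hexagon head 30 mm across flats, 12 mm thick, at its +x end; thread 19 mm diameter, 20 mm long, at its -x end. Origin on the axis, mid-shank (centre of mass within 5 mm); x along the axis to the head. Starts lying on the bench, propped by the head: axis 13 mm up at the origin, 0.02 rad off level. It may roll.
- glue: Orange plastic glue bottle, 48 mm diameter, 150 mm tall, standing upright; to be left alone. Origin at the middle of its underside.
- jar: Small glass jar with a red cap, 52 mm diameter, 55 mm tall, standing; to be left alone. Origin at the middle of its underside.
- bowl: Steel lamp bowl, open side up, 100 mm across the rim, 50 mm tall; to be left alone. Origin at the middle of its underside.
- hammer: Hammer with a wooden handle, 260 mm long, lying flat; to be left alone. Origin at the middle of its length at bench height.
- spanner: Flat steel spanner, 170 mm long, lying flat; to be left alone. Origin at the middle of its length at bench height.
- union: Brass hexagon pipe union, 24 mm across, 30 mm tall, standing; to be left alone. Origin at the middle of its underside.
- carton: Closed brown cardboard carton, 90 x 60 x 45 mm; to be left alone. Origin at the middle of its underside.

How it is judged:
On the way, in this order (a step that is already met when the one before it is completed fails the run):
1. the drift lies in the tray, let go, and the V-blocks are empty (x of drift in the frame of tray between -0.113 and 0.113 m and y of drift in the frame of tray between -0.068 and 0.068 m and z of drift in the frame of tray between 0 and 0.025 m and angle between drift's own x axis and vertical between 1.49 and 1.65 rad and contact force between the fingers and drift below 0.05 N and linear speed of drift below 0.05 m/s), for 0.2 s.
2. the spindle lies bedded in both V-blocks (x of spindle in the frame of seat between -0.012 and 0.012 m and y of spindle in the frame of seat between -0.002 and 0.002 m and z of spindle in the frame of seat between -0.002 and 0.002 m and angle between the x axis of spindle and the x axis of seat, either way round below 0.025 rad), for 0.2 s.
At the end, for the whole second after the job is handed in: Drift flat in the tray, let go. Spindle at rest in both Vs: axis within 2 mm and 0.025 rad of the bedded line, shank middle within 12 mm of midway. Fingers bear on it (over 3 N) and not on the drift; each of the four sloping faces carries 2.5 to 30 N (its weight alone gives 2 N) (all of step 2 and x of drift in the frame of tray between -0.113 and 0.113 m and y of drift in the frame of tray between -0.068 and 0.068 m and z of drift in the frame of tray between 0 and 0.025 m and angle between drift's own x axis and vertical between 1.49 and 1.65 rad and contact force between spindle and near_left between 2.5 and 30 N and contact force between spindle and near_right between 2.5 and 30 N and contact force between spindle and far_left between 2.5 and 30 N and contact force between spindle and far_right between 2.5 and 30 N and contact force between the fingers and spindle above 3 N and linear speed of spindle below 0.01 m/s and contact force between the fingers and drift below 0.05 N); the arm keeps its last pose, push and grip.
It fails at once if a bystander is shifted by more than 25 mm (distance of any of glue, jar, bowl, hammer, spanner, union, carton from where it was at the start of the episode above 0.025 m).
It also fails if it takes over 72 s, if anything falls off the work surface, if the arm or the gripper's body presses on something with over 40 N, if the wrist force passes 120 N, or if a joint passes its speed limit or range.

## Robot

A 6-joint arm with a two-finger parallel gripper is mounted at the origin on the work surface. World frame = base frame: x ahead of the robot, y to its left, z up, the work surface at z = 0. Lengths are in m, angles in rad, forces in N, time in s.
With the tool pointing down it reaches from about 0.325 to 0.9 m from the base axis. Payload 6.1 kg.
Tool frame: the origin (TCP) lies midway between the tips of the shut fingers; the grasp point (between the pads) lies 19 mm behind it; z points along the fingers, y is the line along which they close (so a half turn about z gives the same grasp; the last joint's range is limited). The gripper opens to 85 mm and grips with 20 to 120 N. Pads are 22 mm wide; open, the fingers measure 114 mm over their backs; the gripper's body (76 mm by 85 mm) begins 54 mm behind the grasp point. The pads swing forward as they close: fully open they stand 13 mm farther back than shut.
Start: joints at [-1.278, 0.22, 1.526, -0, 1.395, -0.126], TCP at [0.254, -0.571, 0.231] pointing down, gripper open.
Joint ranges: [-2.98, 2.98], [-0.91, 2.08], [0.09, 2.57], [-1.24, 4.39], [0.2, 2.65], [-2.68, 2.68]. Speed limits (rad/s): [2.57, 2.57, 3.01, 3.14, 3.14, 3.14].

## Interface

Orientations are given as [roll, pitch, yaw] about the fixed x, y, z axes, in that order (R = Rz(yaw) Ry(pitch) Rx(roll)).
In Python, from plant import manip, readout, eoat, get_image, get_calibration gives the robot as it stands (manip), with the cameras as plain functions, the readings (readout) and the gripper (eoat). Calls block until the motion is done:
- manip.movep(position, orientation): joint-space move of the TCP to a pose.
- manip.move_l(position, feed=0.15, rotation=None, max_force=None): straight line of the TCP; rotation=None keeps the orientation; feed is the mean speed in m/s. With max_force (N) it stops when the force on the tool has changed by that much, and returns True; else False.
- manip.set_joints(angles): joint-space move.
- eoat.gripper_to(opening, f_grip=None): finger opening in m; f_grip is the grip in N (None keeps the last); returns when the fingers have stopped.
- manip.hold(seconds).
- manip.inverse_kinematics(position, orientation): joint angles nearest the present ones, or None.
- readout.observe(): the state.
- get_image(name): name is "side" or "top"; returns (picture, depth): 384x512x3 uint8, red, green, blue; 384x512 float32, m along the optical axis (not along the pixel's ray), 0 where there is no reading.
- get_calibration(name): a dict with "intrinsics" (3x3 intrinsics, pixels), "dist_coeffs" ([k1, k2, p1, p2, k3] as OpenCV has them; the pictures are not rectified), "world_from_camera" (4x4, takes a point from camera to world coordinates). Camera axes: x right, y down, z forward; pixel columns grow to the right and rows downward; lengths in m; the calibration is good to about 2 mm. A picture is of the moment at which its call begins. get_calibration takes no time and is no camera call.
A pose or a line that the arm cannot do raises manip.Unreachable and nothing moves.
- manip.job_done(): hands the job in; it is judged then, once.
The state is a dict: "time_s": time; "q": joint angles; "joint_velocities": joint speeds; "joint_torque": joint torques, N m; "eef_pos": TCP position; "tcp_rot": TCP orientation; "ft_force": force on the tool from outside, world axes, zero at the start; "torque": the same for the moment, N m; "opening": finger opening in m; "grasp_force": force on a finger pad.
Only numpy, scipy, OpenCV 4.12 (cv2) and the standard library are available. Lean on these libraries where they do the work, as an engineer would, in place of code of your own. Each camera call takes 0.05 s, during which the arm holds its last target. There are 200 camera calls.

## Working session

There is one attempt and no reset: what is moved stays moved. The work goes in short steps, each a Python script; the robot and the scene stay as the last script left them, time stands still between calls to the robot, and variables do not carry over. Pictures are saved under pics/ and viewed, at most 10 in all, crops included, and the job is handed in when it is done.

```bash
mkdir -p pics; ls
cat > h.py <<'E'
import numpy as np, cv2
from plant import manip, readout, eoat, get_image, get_calibration
def grab(n):
    im,d=get_image(n); c=get_calibration(n)
    return im,d,np.array(c["intrinsics"],float),np.array(c["dist_coeffs"],float),np.array(c["world_from_camera"],float)
def cloud(d,K,D,T):
    h,w=d.shape; v,u=np.mgrid[:h,:w]
    n=cv2.undistortPoints(np.stack([u,v],-1).reshape(-1,1,2).astype(float),K,D).reshape(h,w,2)
    P=np.dstack([n*d[...,None],d])
    return P@T[:3,:3].T+T[:3,3]
def ray(px,z,K,D,T):
    n=cv2.undistortPoints(np.array(px,float).reshape(-1,1,2),K,D).reshape(-1,2)
    r=np.c_[n,np.ones(len(n))]@T[:3,:3].T
    return T[:3,3]+r*((z-T[2,3])/r[:,2])[:,None]
E
python3 - <<'E'
from h import *
for n in("top","side"):
    im,d,K,D,T=grab(n); cv2.imwrite(f"pics/{n}0.png",im[...,::-1]); np.save(f"pics/{n}0d.npy",d)
    print(n,T.round(3).tolist(),K[0,0],D,(d>0).mean())
print(readout.observe())
E
```

```text
pics
plant.py
top [[0.063, -0.975, 0.211, 0.258], [-0.998, -0.062, 0.008, 0.008], [0.005, -0.211, -0.977, 1.47], [0.0, 0.0, 0.0, 1.0]] 408.4398323683331 [-0.00197699  0.          0.          0.          0.        ] 0.9960835774739584
side [[-0.861, -0.385, 0.333, 0.159], [-0.509, 0.654, -0.559, 0.717], [-0.002, -0.651, -0.759, 0.997], [0.0, 0.0, 0.0, 1.0]] 423.642420269024 [0.03495171 0.         0.         0.         0.        ] 0.99591064453125
{'time_s': 0.1, 'q': array([-1.27808016e+00,  2.21161285e-01,  1.52748514e+00, -2.42504618e-05,
        1.39471591e+00, -1.26113547e-01]), 'joint_velocities': array([ 0.0001566 , -0.00197467, -0.00309952, -0.00162685, -0.00125168,
        0.00015155]), 'joint_torque': array([ 1.59498122e-03, -4.98241317e+01, -3.90547836e+01, -2.39786086e-04,
        5.67714073e-03,  2.53048961e-05]), 'eef_pos': array([ 0.25400507, -0.57046043,  0.23030608]), 'tcp_rot': array([-3.13983403e+00, -1.98909990e-04,  4.18833811e-01]), 'ft_force': array([ 0.29438866,  0.25113542, -0.44755471]), 'torque': array([ 0.02406248, -0.0346612 ,  0.01101339]), 'grasp_force': 0.0, 'opening': 0.08563445487331686}
```

View pics/top0.png

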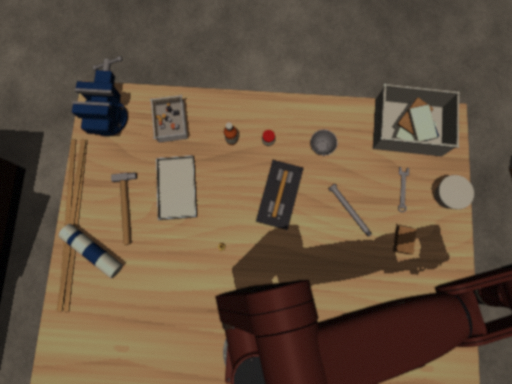

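View pics/side0.png

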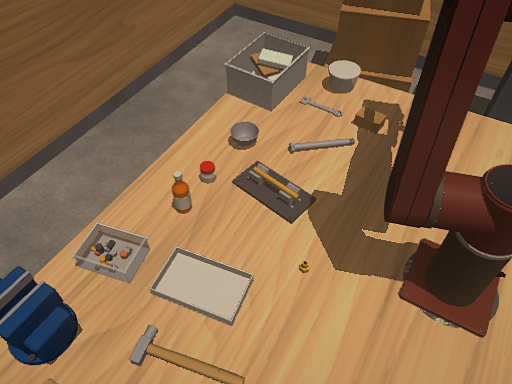

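The top view shows the fixture at about (280,194) with the drift in it, the tray at (177,187), and the spindle running from (333,187) to (369,233). The other objects are well clear. I'll measure these next.

```bash
cat > m.py <<'E'
from h import *
def lab(n):
    im,d,K,D,T=grab(n); P=cloud(d,K,D,T); return im,P,K,D,T,cv2.cvtColor(im,cv2.COLOR_RGB2HSV)
def rectw(mask,z,K,D,T,near):
    nl,L,s,c=cv2.connectedComponentsWithStats(mask.astype(np.uint8))
    k=L[near[1],near[0]]
    if k==0: k=1+np.argmax([s[i,4]/(1+np.hypot(*(c[i]-near))**2) for i in range(1,nl)])
    v,u=np.where(L==k); W=ray(np.c_[u,v],z,K,D,T)[:,:2]
    (c0,sz,a)=cv2.minAreaRect((W*1000).astype(np.float32))
    pc=np.cov(W.T); w,V=np.linalg.eigh(pc); ax=V[:,1]
    return np.array(c0)/1000,sz,a,W.mean(0),np.degrees(np.arctan2(ax[1],ax[0])),len(u),(L==k)
E
python3 - <<'E'
from m import *
B={"top":dict(f=(280,194),t=(177,187),s=(350,208)),"side":dict(f=(275,190),t=(202,285),s=(322,146))}
for n in B:
    im,P,K,D,T,H=lab(n); b=B[n]
    def roi(p,r): m=np.zeros(im.shape[:2],bool); m[p[1]-r:p[1]+r,p[0]-r:p[0]+r]=1; return m
    z=P[...,2]
    h,s,v=[H[...,i].astype(int) for i in range(3)]
    bench=(s>70)&(v>90)
    print(n,"bench z",np.median(z[roi(b['t'],70)&bench]))
    br=roi(b['f'],45)&(h>8)&(h<28)&(s>120)&(z>.035)&(z<.07); 
    print(" drift",[x for x in rectw(br,.0463,K,D,T,b['f'])[:6]],np.percentile(z[br],[10,50,90]).round(4))
    for nm,p,r in(("fix",b['f'],50),("tray",b['t'],55),("spin",b['s'],45)):
        for lo,hi in {"fix":((.006,.02),(.04,.06)),"tray":((-.004,.008),(.02,.04)),"spin":((.012,.04),)}[nm]:
            m=roi(p,r)&(z>lo)&(z<hi)
            if nm=="tray" and lo<0: m&=(s<60)&(v>120)
            W=P[m][:,:2]; c0,sz,a=cv2.minAreaRect((W*1000).astype(np.float32))
            print(" ",nm,lo,hi,m.sum(),np.round(c0,1),np.round(sz,1),round(a,1),"mean",W.mean(0).round(4),"z",np.percentile(z[m],[5,50,95]).round(4))
    cr=[im[p[1]-35:p[1]+35,p[0]-40:p[0]+40] for p in(b['f'],b['s'])]
    cv2.imwrite(f"pics/c_{n}.png",cv2.resize(np.hstack(cr),None,fx=5,fy=5,interpolation=2)[...,::-1])
E
python3 -c "
import cv2,numpy as np
a=cv2.imread('pics/c_top.png');b=cv2.imread('pics/c_side.png');cv2.imwrite('pics/c.png',cv2.resize(np.vstack([a,b]),(685,600)))"
```

```text
top bench z 0.0006924640728281917
 drift [array([ 0.53987781, -0.04704591]), (16.76907730102539, 170.65264892578125), 78.16304779052734, array([ 0.53903881, -0.04676205]), np.float64(168.2422062684971), 207] [0.0476 0.0531 0.0567]
  fix 0.006 0.02 2012 [552.1 -48.8] [368.9 369.8] 3.7 mean [ 0.5512 -0.0532] z [0.0066 0.0117 0.0174]
  fix 0.04 0.06 462 [599.8 -86.5] [105.3 307. ] 55.3 mean [ 0.5482 -0.0544] z [0.0439 0.0512 0.0567]
  tray -0.004 0.008 1811 [602.5 339.2] [327.1 124.1] 8.0 mean [0.5508 0.3321] z [-0.0017  0.0032  0.0072]
  tray 0.02 0.04 716 [551.7 372.2] [313.3 477.2] 69.5 mean [0.5205 0.4259] z [0.0209 0.0261 0.0343]
  spin 0.012 0.04 389 [ 506. -305.] [415.6  47.4] 46.5 mean [ 0.5006 -0.3035] z [0.0138 0.0224 0.0303]
side bench z 0.0005693100691441799
 drift [array([ 0.53956213, -0.04650492]), (19.363243103027344, 174.82142639160156), 78.56758880615234, array([ 0.53791152, -0.04600479]), np.float64(168.07772361108735), 274] [0.0465 0.0521 0.0556]
  fix 0.006 0.02 1803 [554.6 -76.6] [309.7 368.7] 25.6 mean [ 0.5349 -0.0467] z [0.0083 0.0124 0.0171]
  fix 0.04 0.06 591 [604.4 -76.8] [ 89.8 312.8] 62.4 mean [ 0.548  -0.0493] z [0.0423 0.0506 0.0558]
  tray -0.004 0.008 3465 [586.2 337.2] [293.4 136.3] 7.9 mean [0.5468 0.3275] z [0.0006 0.0037 0.0066]
  tray 0.02 0.04 787 [551.4 327.8] [269.8 266.5] 39.9 mean [0.5501 0.3519] z [0.0208 0.0271 0.0325]
  spin 0.012 0.04 532 [ 499.1 -311.9] [311.8 433.6] 28.6 mean [ 0.4981 -0.2936] z [0.0127 0.0197 0.0314]
```

View pics/c.png

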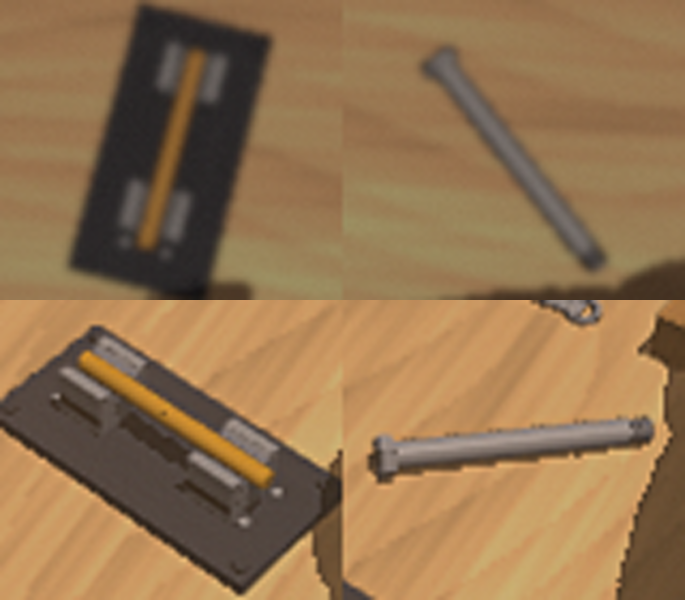

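Crops: the drift lies in the Vs with the plate around it. The spindle's head is at its upper-left end in the top view (about (333,187)) and its dark thread is at (369,233). The drift fix agrees between the two views and matches its known size. Next I'll refine the plate, spindle and tray by colour.

Run:
```python
from m import *
B={"top":dict(f=(280,194),t=(177,187),s=(350,208)),"side":dict(f=(275,190),t=(202,285),s=(322,146))}
def rect(m,z,K,D,T):
    k,L,st,c=cv2.connectedComponentsWithStats(m.astype(np.uint8)); i=1+np.argmax(st[1:,4]); m=L==i
    v,u=np.where(m); hull=cv2.convexHull(np.c_[u,v].astype(np.int32))
    W=ray(hull.reshape(-1,2),z,K,D,T)[:,:2]
    r=cv2.minAreaRect((W*1000).astype(np.float32)); return m,np.round(r[0],1),np.round(r[1],1),round(r[2],2)
for n in B:
    im,P,K,D,T,H=lab(n); b=B[n]; z=P[...,2]
    h,s,v=[H[...,i].astype(int) for i in range(3)]
    def roi(p,r): m=np.zeros(im.shape[:2],bool); m[p[1]-r:p[1]+r,p[0]-r:p[0]+r]=1; return m
    f=b['f']; y,x=f[1]+14,f[0]-18
    print(n,"plate hsv",H[f[1],f[0]-14],"bench",H[f[1]-30,f[0]-45],"spin",H[b['s'][1],b['s'][0]],"tray",H[b['t'][1],b['t'][0]])
    m=roi(f,45)&(v<85)&(s<100); m=cv2.morphologyEx(m.astype(np.uint8),cv2.MORPH_OPEN,np.ones((3,3)))
    print(" plate",rect(m,.012,K,D,T)[1:])
    m=roi(b['t'],55)&(s<70)&(v>100)
    print(" tray rim",rect(m,.03,K,D,T)[1:], "floor" ,rect(m&(z<.015),.003,K,D,T)[1:])
    m=roi(b['s'],45 if n=="side" else 32)&(s<85)&(v>70)
    m,*r=rect(m,.0125,K,D,T); print(" spin",r,m.sum())
    vv,uu=np.where(m); W=ray(np.c_[uu,vv],.0125,K,D,T)[:,:2]
    c=W.mean(0); V=np.linalg.svd(W-c)[2][0]
    if V[0]<0:V=-V
    t=(W-c)@V; nrm=np.array([-V[1],V[0]]); q=(W-c)@nrm
    mid=(abs(t-(t.min()+t.max())/2)<.07)  # refit on shank
    p=np.polyfit(t[mid],q[mid],1); 
    e=[c+V*tt+nrm*np.polyval(p,tt) for tt in (t.min(),t.max())]
    print("  ends",np.round(e,4).tolist(),"len",np.ptp(t).round(4),"ang",np.degrees(np.arctan2(V[1],V[0])+np.arctan(p[0])).round(2),
      [(round(a,2),round(np.ptp(q[abs(t-t.min()-a)<.006]),3)) for a in np.arange(0,.23,.02)])
```

```text
top plate hsv [173  24  42] bench [ 16 122 152] spin [ 12  29 115] tray [ 23  36 155]
 plate (array([544.9, -47.2]), array([116.6, 237.8]), 78.4)
 tray rim (array([544. , 325.4]), array([224.9, 127.1]), 8.18) floor (array([547.6, 332.3]), array([220.3, 126.9]), 8.14)
 spin [array([ 501.7, -303. ]), array([222. ,  29.2]), 38.43] 360
  ends [[0.4174, -0.3753], [0.5883, -0.2338]] len 0.2218 ang 39.62 [(np.float64(0.0), np.float64(0.013)), (np.float64(0.02), np.float64(0.021)), (np.float64(0.04), np.float64(0.021)), (np.float64(0.06), np.float64(0.019)), (np.float64(0.08), np.float64(0.021)), (np.float64(0.1), np.float64(0.019)), (np.float64(0.12), np.float64(0.021)), (np.float64(0.14), np.float64(0.02)), (np.float64(0.16), np.float64(0.019)), (np.float64(0.18), np.float64(0.019)), (np.float64(0.2), np.float64(0.019)), (np.float64(0.22), np.float64(0.029))]
side plate hsv [11 63 81] bench [ 15 133 196] spin [ 12  51 100] tray [ 17  51 194]
 plate (array([510.5, -13.8]), array([185.7, 113.5]), 17.87)
 tray rim (array([542.2, 335.4]), array([230.3, 144.8]), 8.07) floor (array([552.7, 322.6]), array([222. , 127.2]), 8.24)
 spin [array([ 498.2, -303.7]), array([225.4,  43.7]), 35.56] 391
  ends [[0.4116, -0.3773], [0.5894, -0.2355]] len 0.2274 ang 38.57 [(np.float64(0.0), np.float64(0.01)), (np.float64(0.02), np.float64(0.02)), (np.float64(0.04), np.float64(0.026)), (np.float64(0.06), np.float64(0.027)), (np.float64(0.08), np.float64(0.027)), (np.float64(0.1), np.float64(0.026)), (np.float64(0.12), np.float64(0.025)), (np.float64(0.14), np.float64(0.026)), (np.float64(0.16), np.float64(0.025)), (np.float64(0.18), np.float64(0.026)), (np.float64(0.2), np.float64(0.026)), (np.float64(0.22), np.float64(0.043))]
```

Results from the top view:

| Item | Position (x, y), m | Axis | Check |
|---|---|---|---|
| Drift | (0.5395, -0.047) | -11.8° | |
| Plate | (0.545, -0.047) | -11.6° | 238 x 117 mm, as expected |
| Tray | about (0.546, 0.329) | 8.1° | |
| Spindle origin | about (0.506, -0.302) | 39.5° | length 222 mm, as expected |

I'll move the drift now.

Run:
```python
from h import *
r=np.radians; pi=np.pi
def st(t): o=readout.observe(); print(t,round(o['time_s'],2),o['eef_pos'].round(4),'F',o['ft_force'].round(1),'op',round(o['opening'],4),'g',round(o['grasp_force'],1))
for p,y in(((.5395,-.047,.038),168.2),((.546,.329,.0055),188.1-360),((.506,-.302,.003),39.5),((.545,-.048,.04),-11.8)):
    q=manip.inverse_kinematics(list(p),[pi,0,r(y)]); print(None if q is None else np.round(q,2))
O=[pi,0,r(168.2)]
manip.movep([.5395,-.047,.16],O); st('above')
manip.move_l([.5395,-.047,.038],feed=.12,max_force=12); st('down')
eoat.gripper_to(.01,f_grip=40); st('grip')
manip.move_l([.5395,-.047,.15],feed=.15); st('up')
im,*_=grab("side"); cv2.imwrite("pics/g1.png",cv2.resize(im[60:260,150:400],None,fx=2.4,fy=2.4)[...,::-1])
```

```text
[-0.23  0.25  1.89  0.    1.   -1.6 ]
[ 0.42  0.49  1.63  0.    1.01 -1.29]
[-0.67  0.4   1.77 -0.    0.97  0.21]
[-0.23  0.26  1.87 -0.    1.01  1.54]
above 2.45 [ 0.5397 -0.0478  0.1602] F [-0.4 -1.2  0.7] op 0.0856 g 0.0
down 3.62 [ 0.5403 -0.0472  0.0389] F [ 0.8 -0.7  0.5] op 0.0853 g 0.0
grip 4.26 [ 0.5399 -0.046   0.0384] F [0.6 6.2 2.5] op 0.0141 g 39.3
up 5.16 [ 0.5385 -0.0469  0.1487] F [-0.5 -0.1 -3.7] op 0.0143 g 39.0
```

View pics/g1.png

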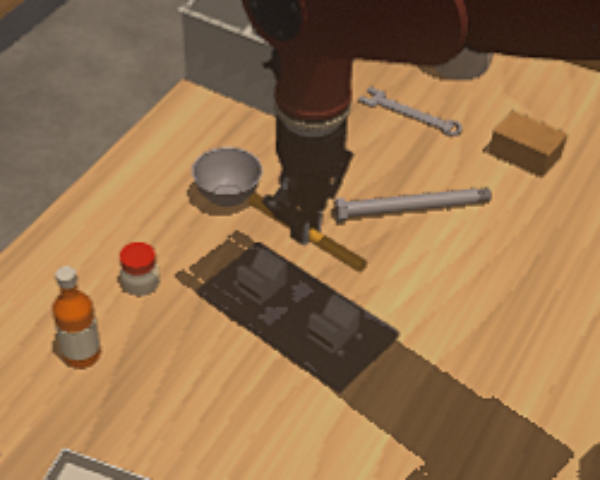

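The drift is gripped at its middle, level, at about (325,240) in the crop, and the V-blocks are empty. Next I'll lay it in the tray.

Run:
```python
from h import *
r=np.radians; pi=np.pi
def st(t): o=readout.observe(); print(t,round(o['time_s'],2),o['eef_pos'].round(4),'F',o['ft_force'].round(1),'op',round(o['opening'],4),'g',round(o['grasp_force'],1))
O=[pi,0,r(188.1-360)]
manip.movep([.546,.329,.13],O); st('above')
print(manip.move_l([.546,.329,.03],feed=.12,max_force=15)); manip.hold(.2)
print(manip.move_l([.546,.329,.0055],feed=.04,max_force=6)); st('down')
eoat.gripper_to(.035); manip.hold(.3); st('open')
manip.move_l([.546,.329,.12],feed=.15)
manip.movep([.506,-.302,.14],[pi,0,r(39.5)]); eoat.gripper_to(.085); st('over spindle')
for n in("top","side"):
    im,d,*_=grab(n); cv2.imwrite(f"pics/{n}2.png",im[...,::-1])
a=cv2.imread("pics/top2.png")[130:250,120:400]; b=cv2.imread("pics/side2.png")[100:340,120:400]
cv2.imwrite("pics/j2.png",cv2.resize(np.vstack([cv2.resize(a,None,fx=1,fy=1),b]),None,fx=1.6,fy=1.6,interpolation=2))
```

```text
above 6.62 [0.5465 0.3278 0.1299] F [-0.   0.1 -2.7] op 0.0147 g 39.0
False
False
down 8.56 [0.5461 0.329  0.0055] F [-0.4 -0.4 -2.6] op 0.0144 g 39.0
open 9.19 [0.546  0.329  0.0055] F [-0.5  0.4 -0.1] op 0.0348 g 0.0
over spindle 12.92 [ 0.506 -0.302  0.14 ] F [-0.3  0.2  0.5] op 0.0847 g 0.0
```

View pics/j2.png

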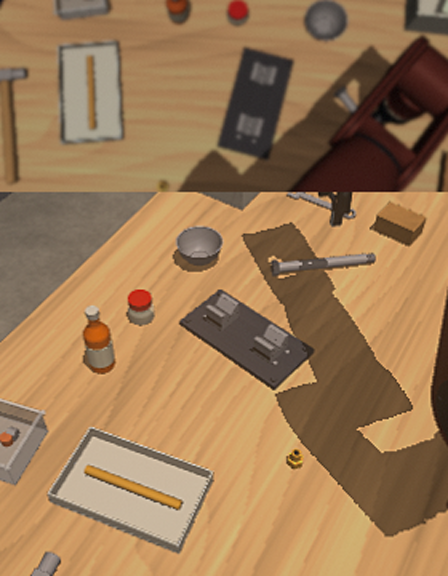

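The drift lies flat in the tray, let go, at about (130,487) in the lower crop, and both V-blocks are empty. I'll pick up the spindle and re-measure the now-bare blocks.

Run:
```python
from m import *
r=np.radians; pi=np.pi
def st(t): o=readout.observe(); print(t,round(o['time_s'],2),o['eef_pos'].round(4),'F',o['ft_force'].round(1),'op',round(o['opening'],4),'g',round(o['grasp_force'],1))
for n,f in(("top",(280,194)),("side",(275,190))):
    im,P,K,D,T,H=lab(n); s,v=H[...,1].astype(int),H[...,2].astype(int)
    roi=np.zeros(im.shape[:2],bool); roi[f[1]-45:f[1]+45,f[0]-45:f[0]+45]=1
    m=roi&(P[...,2]>.03)&(P[...,2]<.058)
    W=P[m]; W=W[np.hypot(W[:,0]-.545,W[:,1]+.047)<.12]
    a=r(-11.7); X=(W[:,:2]-[.545,-.047])@np.array([[np.cos(a),-np.sin(a)],[np.sin(a),np.cos(a)]])
    for sg in(-1,1):
        k=(X[:,0]*sg>.03)&(abs(X[:,1])<.035)&(W[:,2]>.043); x=X[k]*1000
        print(n,sg,k.sum(),"x",np.percentile(x[:,0],[3,97]).round(1),"y",np.percentile(x[:,1],[3,97]).round(1))
print(manip.move_l([.506,-.302,.04],feed=.12,max_force=12))
print(manip.move_l([.506,-.302,.003],feed=.05,max_force=8)); st('down')
eoat.gripper_to(.015,f_grip=70); st('grip')
manip.move_l([.506,-.302,.15],feed=.12); manip.hold(.2); st('up')
for n in("top","side"):
    im,d,*_=grab(n); cv2.imwrite(f"pics/{n}3.png",im[...,::-1])
a=cv2.imread("pics/top3.png")[120:270,240:440]; b=cv2.imread("pics/side3.png")[50:200,240:440]
cv2.imwrite("pics/j3.png",cv2.resize(np.hstack([a,b]),None,fx=2,fy=2,interpolation=2))
```

```text
top -1 107 x [-79.9 -41.8] y [-25.5  22.4]
top 1 111 x [40.2 78.2] y [-25.4  22.4]
side -1 154 x [-80.6 -41.5] y [-23.2  26. ]
side 1 134 x [38.8 78.3] y [-24.1  25.6]
False
False
down 14.99 [ 0.5062 -0.3022  0.0032] F [-0.  -0.   0.4] op 0.085 g 0.0
grip 15.6 [ 0.5063 -0.3023  0.0035] F [-0.4  0.2  3. ] op 0.0196 g 68.6
up 17.18 [ 0.5056 -0.3018  0.1492] F [ 0.5 -0.  -4.2] op 0.0199 g 68.6
```

View pics/j3.png

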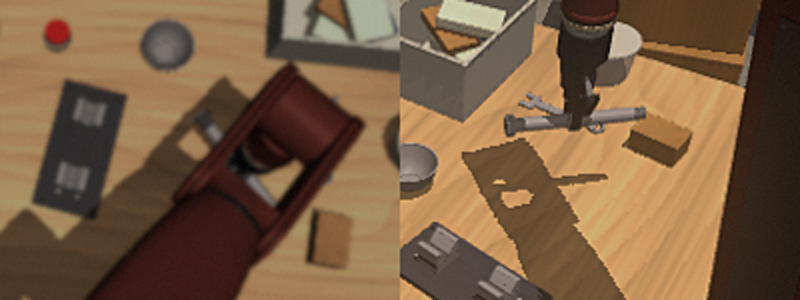

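The spindle is gripped level at its middle, at about (575,122) in the side crop. The block ends put the seat at (0.5442, -0.0468), which agrees with the lateral force seen when gripping the drift. Now I'll bed it.

Run:
```python
from m import *
r=np.radians; pi=np.pi
def st(t): o=readout.observe(); print(t,round(o['time_s'],2),o['eef_pos'].round(4),'F',o['ft_force'].round(1),'op',round(o['opening'],4),'g',round(o['grasp_force'],1))
x,y=.5442,-.0468
manip.movep([x,y,.15],[pi,0,r(-11.7)]); st('above')
print(manip.move_l([x,y,.056],feed=.1,max_force=12)); manip.hold(.2)
print(manip.move_l([x,y,.036],feed=.03,max_force=9)); manip.hold(.2); st('down')
eoat.gripper_to(.04); manip.hold(.3); st('open')
manip.move_l([x,y,.15],feed=.12)
q=readout.observe()['q']; q0=q.copy(); q0[0]-=.6; manip.set_joints(list(q0)); st('aside')
for n in("top","side"):
    im,d,K,D,T=grab(n); cv2.imwrite(f"pics/{n}4.png",im[...,::-1]); P=cloud(d,K,D,T)
    a=r(-11.7); X=(P[...,:2]-[x,y])@np.array([[np.cos(a),-np.sin(a)],[np.sin(a),np.cos(a)]])*1000
    g=(P[...,2]>.055)&(P[...,2]<.075)&(abs(X[...,1])<20)&(abs(X[...,0])<125); z=P[...,2][g]*1000; X=X[g]
    print(n,g.sum(),'x',X[:,0].min().round(1),X[:,0].max().round(1),[(k,X[abs(X[:,0]-k)<12][:,1].mean().round(1),np.percentile(z[abs(X[:,0]-k)<12],80).round(1)) for k in(-85,-60,-30,0,30,60,85)])
a=cv2.imread("pics/top4.png")[140:250,225:335]; b=cv2.imread("pics/side4.png")[130:240,220:330]
cv2.imwrite("pics/j4.png",cv2.resize(np.hstack([a,b]),None,fx=3.5,fy=3.5,interpolation=2))
```

```text
above 18.49 [ 0.5444 -0.0473  0.1501] F [-0.1  0.1 -3.6] op 0.0196 g 68.6
False
True
down 20.51 [ 0.5442 -0.0468  0.041 ] F [1.1 0.7 5.6] op 0.0195 g 69.6
open 21.14 [ 0.5426 -0.0464  0.0395] F [-0.4 -0.2 -0.2] op 0.0401 g 0.0
aside 23.43 [ 0.4227 -0.3445  0.1488] F [-0.4  1.  -0.3] op 0.04 g 0.0
top 356 x -118.2 103.5 [(-85, np.float64(-0.3), np.float64(63.5)), (-60, np.float64(-2.4), np.float64(62.5)), (-30, np.float64(-1.1), np.float64(63.3)), (0, np.float64(-1.1), np.float64(62.3)), (30, np.float64(-1.4), np.float64(63.6)), (60, np.float64(-1.4), np.float64(62.3)), (85, np.float64(-1.1), np.float64(64.9))]
side 397 x -118.7 103.9 [(-85, np.float64(2.1), np.float64(62.4)), (-60, np.float64(3.1), np.float64(62.7)), (-30, np.float64(2.9), np.float64(62.5)), (0, np.float64(3.0), np.float64(62.1)), (30, np.float64(2.6), np.float64(62.5)), (60, np.float64(2.0), np.float64(61.1)), (85, np.float64(2.6), np.float64(63.5))]
```

View pics/j4.png

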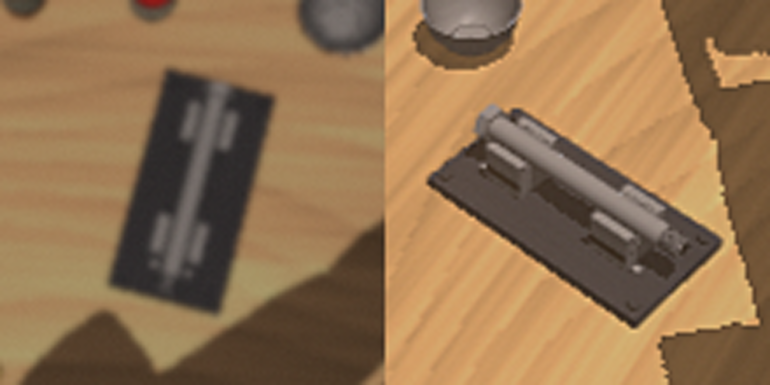

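The spindle is bedded: its top line is level at about 62 mm, it is centred across the Vs, and it sits 3 mm off lengthwise with the head clear. Now I'll press down with the fingers shut.

Run:
```python
from h import *
r=np.radians; pi=np.pi
def st(t): o=readout.observe(); print(t,round(o['time_s'],2),o['eef_pos'].round(4),'F',o['ft_force'].round(1),'op',round(o['opening'],4)); return o
x,y=.5442,-.0468
eoat.gripper_to(0,f_grip=40)
manip.movep([x,y,.13],[pi,0,r(-11.7)]); manip.hold(.3); f0=st('above')['ft_force'][2]
print(manip.move_l([x,y,.07],feed=.08,max_force=12)); manip.hold(.3)
print(manip.move_l([x,y,.056],feed=.01,max_force=18)); manip.hold(.5)
z=st('contact')['eef_pos'][2]
zt=z
for i in range(12):
    f=readout.observe()['ft_force'][2]-f0
    if abs(f-20)<2.5: break
    zt-=np.clip((20-f)/20000,-.0004,.0004)
    manip.move_l([x,y,zt],feed=.005); manip.hold(.3)
st('push')
manip.hold(1.); st('later')
```

```text
above 25.52 [ 0.5442 -0.0477  0.13  ] F [-0.4  0.8 -0.3] op -0.0
False
True
contact 28.18 [ 0.5442 -0.0468  0.0615] F [-1.7 -0.2  6.4] op 0.0001
push 31.53 [ 0.5443 -0.0468  0.0613] F [-8.1  2.5 17.7] op 0.0002
later 32.53 [ 0.5443 -0.0468  0.0613] F [-8.3  1.4 17.2] op -0.0002
```

```bash
python3 -c "
from plant import manip, readout, eoat, get_image, get_calibration
print(readout.observe()['ft_force'].round(1)); print(manip.job_done())"
```

```text
[-8.3  1.4 17.2]
the job is handed in; nothing more can be done
None
```

The job is handed in, result not reported back: the drift lies let go in the tray, and the spindle is bedded in both V-blocks about 3 mm off midway, head clear, with the shut fingers pushing down on its middle at about 17.5 N.

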